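# Make up two pastry kits from the stock

## Task

Make up the two kit trays from the stock, the six things in the row just behind them (not the things at the back of the table). In the orange tray, going from the bay next to its handle outwards, put the kitchen timer, then the halved fig (cut face up), then the piping nozzle; in the blue tray put the steel ring mould in the bay next to the handle and the dark purple fig, lying as it lies now, in the other. Set each thing upright in the middle of its bay, and leave the green fig and the jar lid where they are.

Things in the scene. Friction and masses are not known exactly. Their poses are not given: they have to be found in the camera images.
- orange_tray: Shallow orange plastic kit tray with three bays in a row and a flat loop handle at one end, 118 x 268 x 9 mm (handle 27 mm more). Fixed. Origin: centre of the underside; z up, bays in a row along y, handle at the +y end. Inside floor 3 mm, wall and divider tops 9 mm above the origin; each bay 110 mm (x) by 84 mm (y) inside, walls 4 mm. Bay centres at y = +0.088 (next to the handle), 0 and -0.088 m, x = 0.
- blue_tray: Shallow blue plastic kit tray with two bays in a row and a flat loop handle at one end, 118 x 180 x 9 mm (handle 27 mm more). Fixed. Origin: centre of the underside; z up, bays in a row along y, handle at the +y end. Inside floor 3 mm, wall and divider tops 9 mm above the origin; each bay 110 mm (x) by 84 mm (y) inside, walls 4 mm. Bay centres at y = +0.044 (next to the handle) and -0.044 m, x = 0.
- timer: Cream-coloured round kitchen timer, 44 mm high: base 62 mm across up to 18 mm, above it a dial 58 mm across at its foot. The dial does not turn here. About 0.11 kg. Origin at the centre of the underside, z up.
- half_fig: Halved fig, red cut face up, 48 x 53 x 27 mm, can be taken across in any direction. Firm. Origin at the centre of the underside, z up through the cut face.
- nozzle: Piping nozzle, a pale steel cone standing on its wide end, 28 mm across at the foot, narrowing upwards, 48 mm high, 20 g. Origin at the centre of the underside, z up.
- ring_mould: Bare steel ring mould, a plain upright tube 56 mm in diameter and 50 mm high, to be taken across its outside (treat the inside as solid). About 0.06 kg. Origin at the centre of the underside, z up.
- dark_fig: Whole dark purple fig lying on its side, stem pointing along its +x, 59 x 54 x 45 mm, firm, can be taken across in any direction round its middle. Origin at the underside, below the middle of the belly; z up as it lies at the start.
- green_fig: Whole green fig standing stem up, 48 x 50 x 52 mm; not part of either kit, it stays where it is. Origin at the centre of the underside.
- gold_lid: Loose jar lid with a black rim and gold inside, lying hollow side up between the trays and the stock, 71 mm across, 15 mm high; it stays where it is. Origin at the centre of the underside.
Mind the look-alikes: they are no part of the job. What is shaped like the dark_fig but pink or yellow is not meant.

How it is judged:
By the outcome, as a careful person would: the job done as asked, in the order asked, and still so for the second after the job is handed in, with the robot touching nothing.
It also fails if it takes over 128 s, if anything falls off the work surface, if the arm or the gripper's body presses on something with over 40 N, if the wrist force passes 120 N, or if a joint passes its speed limit or range.

## Robot

A 6-joint arm with a two-finger parallel gripper is mounted at the origin on a cart in front of the work surface, level with it; the furniture and walls round the work are solid. World frame = base frame: x ahead of the robot, y to its left, z up, the work surface at z = 0. Lengths are in m, angles in rad, forces in N, time in s.
With the tool pointing down it reaches from about 0.375 to 0.975 m from the base axis. Payload 3.8 kg.
Tool frame: the origin (TCP) lies at the centre of the arm's flange, where the gripper is bolted on; the fingertips stand 166 mm ahead of it and the grasp point (between the pads) lies 147 mm ahead of it; x points along the fingers, y is the direction in which the jaws open and shut, and the axes are right-handed (so a half turn about x gives the same grasp; the last joint's range is limited). The gripper opens to 88 mm and grips with 3 to 60 N. Pads are 18 mm wide; open, the fingers measure 123 mm over their backs; the gripper's body (75 mm by 187 mm) begins 45 mm behind the grasp point.
Start: joints at [-1.176, 0.264, 1.604, -0, 1.274, -0.037], TCP at [0.282, -0.613, 0.405] pointing down, gripper open.
Joint ranges: [-2.63, 2.63], [-0.94, 2.18], [0.31, 2.57], [-1.31, 4.45], [0, 2.66], [-2.55, 2.55]. Speed limits (rad/s): [2.57, 2.57, 3.14, 3.14, 3.14, 3.14].

## Interface

Orientations are given as a unit quaternion [x, y, z, w].
In Python, from workcell import monitor, vision, finish_job gives the robot as it stands.
- The arm moves only by the shell command python3 -m inch 'ROWS' [FORCE]. ROWS is JSON, one flat list of numbers, 5 for each row, row after row: the shift along the world's x, y, z in units of 40 mm (1.0 is 40 mm), then the turn about the world's z in degrees, then the opening, from -1 (shut) to 1 (fully open). In form: [tx, ty, tz, roll, grip, tx, ty, tz, roll, grip, ...]. A call has 1 to 12 rows; each row shifts and turns the commanded pose from where the row before left it; what a row does not reach is not made up. A row lasts 1/12 s, in which the tool goes at most 41.7 mm and 7.16 degrees, less where a joint would pass 70% of its speed; a pose out of reach is approached as far as the arm can. A call is refused whole if a number of a shift passes 1 or a number of a turn 7.16, either way. A call with a gripper value outside its range is refused whole. The fingers move at their own pace and stop on an object; FORCE is the grip in N (left out, the last holds). Time passes only in rows, so rows that do not move let the fingers close. It gives the time, the measured TCP pose, the force and the opening at its end, in the units of the state.
- monitor.get_state(): the state, without advancing time (a new reading comes with each control period).
- vision.capture(name): name is "scene" or "top" or "wrist"; returns a dict with "img" (400x640x3 uint8, blue, green, red), "intrinsics" (3x3 intrinsics, pixels), "xyz" and "attitude" of the camera in the world. Camera axes: x right, y down, z forward; pixel columns grow to the right and rows downward; lengths in m; the calibration is good to about 2 mm. A picture is of the moment at which its call begins. There is no depth.
- finish_job(): hands the job in, once; it reports no verdict.
The state is a dict: "t": time; "q": joint angles; "dq": joint speeds; "tau": joint torques, N m; "eef_pos": TCP position; "tcp_rot": TCP orientation; "contact_force": force on the tool from outside, world axes, zero at the start; "ft_torque": the same for the moment, N m; "gripper_width": finger opening in m.
Only numpy, scipy, OpenCV 4.12 (cv2) and the standard library are available. Lean on these libraries where they do the work, as an engineer would, in place of code of your own. Each camera call takes 0.05 s, during which the arm holds its last target.

## Working session

There is one attempt and no reset: what is moved stays moved. The work goes in short steps, Python scripts to look and compute and a shell command to move; the robot and the scene stay as the last step left them, time stands still between calls to the robot, and variables do not carry over. Pictures are saved under pics/ and viewed, and the job is handed in when it is done.

```bash
mkdir -p pics; ls; python3 - <<'E'
from workcell import monitor, vision
import cv2, json, numpy as np
s=monitor.get_state(); print(s['t'],s['eef_pos'],s['tcp_rot'],s['gripper_width'])
for n in ['scene','top','wrist']:
    c=vision.capture(n); cv2.imwrite(f'pics/{n}0.png',c['img'])
    print(n,np.array(c['intrinsics']).tolist(),c['xyz'],c['attitude'])
E
```

```text
pics
0.0 [ 0.28234772 -0.61273244  0.40340816] [-0.69054988 -0.15225731  0.69082828 -0.15071455] 0.0879680467949946
scene [[381.5607128233124, 0.0, 319.90191996315485], [0.0, 381.5607128233124, 200.6191238486559], [0.0, 0.0, 1.0]] [0.13230772 0.57369213 0.43749706] [-0.3177989   0.79629333 -0.48140512  0.18212605]
top [[406.20986881487727, 0.0, 314.38132415765074], [0.0, 406.20986881487727, 199.5845036390831], [0.0, 0.0, 1.0]] [0.53227217 0.04288822 0.98660268] [ 0.70701422 -0.70594485  0.02737852 -0.0319871 ]
wrist [[312.13902486504134, 0.0, 322.3375089613646], [0.0, 312.13902486504134, 199.58074049282817], [0.0, 0.0, 1.0]] [ 0.35867785 -0.57755912  0.38341145] [ 0.83070696 -0.53163693 -0.09026362  0.13834954]
```

View pics/scene0.png

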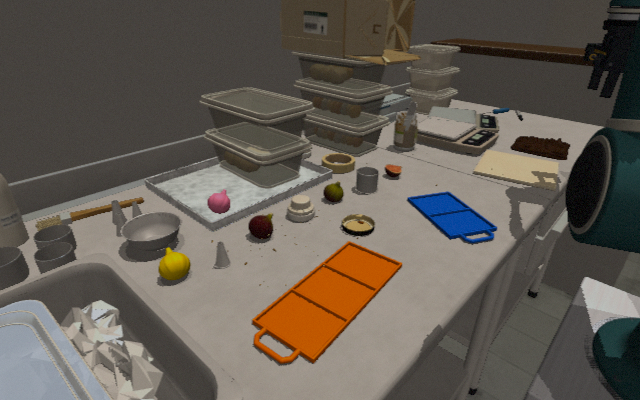

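View pics/top0.png

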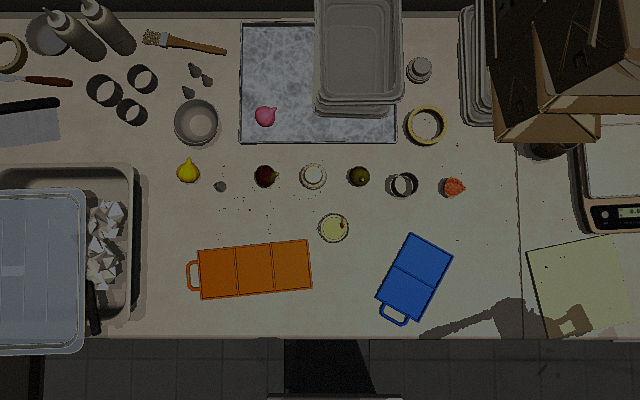

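View pics/wrist0.png

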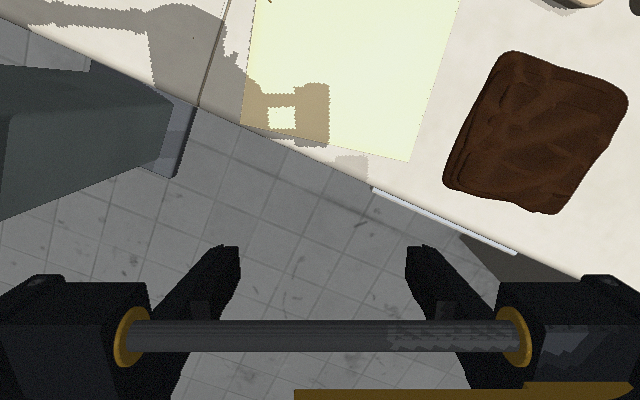

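The stock row in the top view, in pixels: nozzle (220,186), dark fig (265,176), timer (313,176), green fig (358,176), ring (404,184), half fig (453,187). The lookalikes are the yellow fig (188,170), the pink fig (265,115), the rings and cones at (105-205,70-110), and the ring at (425,125). Next I'll confirm this on an enlarged crop and measure.

```bash
cat > h.py <<'E'
import cv2, numpy as np
from scipy.spatial.transform import Rotation as R
from workcell import monitor, vision
def ray(c,u,v):
    K=np.array(c['intrinsics']); d=np.linalg.inv(K)@np.array([u,v,1.0])
    return np.array(c['xyz']), R.from_quat(c['attitude']).apply(d)
def onz(c,u,v,z):
    o,d=ray(c,u,v); return (o+d*(z-o[2])/d[2])
def proj(c,p):
    q=R.from_quat(c['attitude']).inv().apply(np.array(p)-np.array(c['xyz'])); K=np.array(c['intrinsics'])
    return (K@q/q[2])[:2]
def st():
    s=monitor.get_state(); r=R.from_quat(s['tcp_rot'])
    y=r.apply([0,1,0]); x=r.apply([1,0,0])
    print('t%.2f'%s['t'],'tcp',np.round(s['eef_pos'],4),'grasp',np.round(s['eef_pos']+.147*x,4),'x',np.round(x,3),'jaw deg %.1f'%np.degrees(np.arctan2(y[1],y[0])),'w %.4f'%s['gripper_width'],'F',np.round(s['contact_force'],1)); return s
E
python3 - <<'E'
from h import *
st()
c=vision.capture('top'); im=c['img']
cv2.imwrite('pics/crop_top.png',cv2.resize(im[150:330,170:470],None,fx=2.66,fy=2.66,interpolation=cv2.INTER_CUBIC))
s=vision.capture('scene')['img']
cv2.imwrite('pics/crop_scene.png',cv2.resize(s[140:370,150:500],None,fx=2.28,fy=2.28,interpolation=cv2.INTER_CUBIC))
hsv=cv2.cvtColor(im,cv2.COLOR_BGR2HSV)
for n,lo,hi,z in [('orange',(5,180,100),(18,255,255),.009),('blue',(100,150,60),(125,255,255),.009)]:
    m=cv2.inRange(hsv,lo,hi); m[:225]=0
    if n=='orange': m[:, :180]=0
    m0=m; m=cv2.morphologyEx(m,cv2.MORPH_CLOSE,np.ones((3,3)))
    mo=cv2.morphologyEx(m,cv2.MORPH_OPEN,np.ones((15,15)))
    cs,_=cv2.findContours(mo,0,2); k=max(cs,key=cv2.contourArea)
    pts=np.array([onz(c,p[0][0],p[0][1],z)[:2] for p in k],np.float32)
    r=cv2.minAreaRect(pts*1000); print(n,r, np.round(cv2.boxPoints(r),1).tolist())
    M=cv2.moments(m); print(' all centroid',onz(c,M['m10']/M['m00'],M['m01']/M['m00'],z))
E
```

```text
t0.15 tcp [ 0.2824 -0.6128  0.4037] grasp [ 0.2823 -0.6126  0.2567] x [-0.001  0.002 -1.   ] jaw deg -65.3 w 0.0882 F [ 0.8 -0.4 -0.7]
orange ((448.04644775390625, 192.9847869873047), (116.66380310058594, 266.74853515625), 6.072486877441406) [[375.8999938964844, 319.3999938964844], [404.20001220703125, 54.20000076293945], [520.2000122070312, 66.5], [491.8999938964844, 331.79998779296875]]
 all centroid [0.44723245 0.19622986 0.009     ]
blue ((429.8794250488281, -187.9849090576172), (116.88209533691406, 182.31298828125), 60.749267578125) [[321.79998779296875, -194.39999389648438], [480.8999938964844, -283.5], [538.0, -181.5], [378.8999938964844, -92.5]]
 all centroid [ 0.42776995 -0.18700401  0.009     ]
```

View pics/crop_top.png

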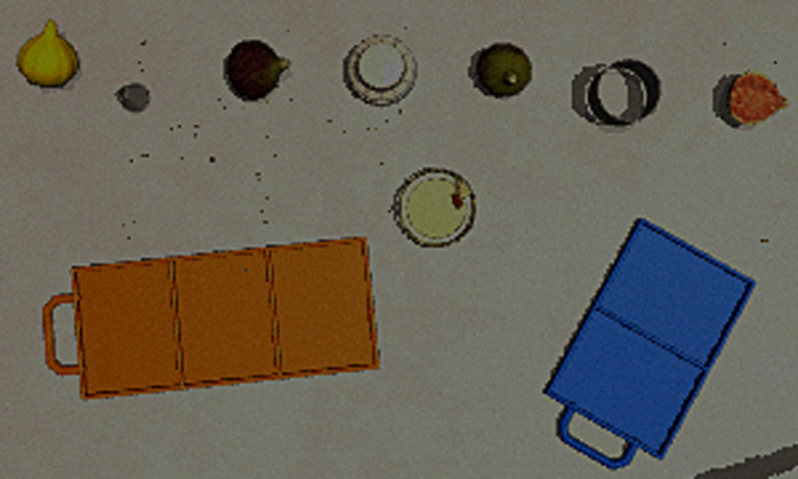

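View pics/crop_scene.png

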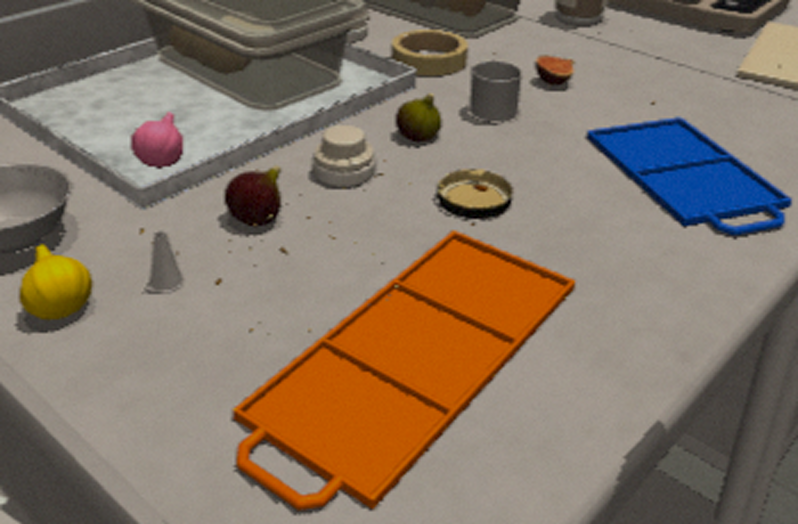

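```bash
python3 - <<'E'
from h import *
c=vision.capture('top'); im=c['img']; s=vision.capture('scene'); si=s['img']
def crop(im,u,v,w=32): return cv2.resize(im[v-w//2:v+w//2,u-w//2:u+w//2],(256,256),interpolation=cv2.INTER_NEAREST)
g=lambda a:cv2.convertScaleAbs(a,alpha=1.6,beta=10)
A=np.hstack([crop(im,220,186),crop(im,313,176),crop(im,404,184)])
B=np.hstack([crop(si,222,256,40),crop(si,300,208,40),crop(si,368,181,40)])
cv2.imwrite('pics/tri.png',g(np.vstack([A,B])))
for n,u,v in [('top',0,0)]:
  hsv=cv2.cvtColor(im,cv2.COLOR_BGR2HSV)
  for nm,u,v,z in [('half',453,187,.02),('dark',265,176,.022),('green',358,176,.025),('nozzle',220,186,0),('timer',313,176,.02),('ring',404,184,.05)]:
    sub=hsv[v-16:v+16,u-20:u+20]
    m=((sub[...,1]>90)&(sub[...,2]>20)).astype(np.uint8)
    nn,l,stt,cc=cv2.connectedComponentsWithStats(m)
    if nn>1:
      i=1+np.argmax(stt[1:,4]); x,y,w,h,a=stt[i]
      p=(u-20+cc[i][0],v-16+cc[i][1]); box=(u-20+x,v-16+y,w,h)
      print(nm,np.round(p,1),box,a,onz(c,*p,z).round(4))
hs=cv2.cvtColor(si,cv2.COLOR_BGR2HSV)
for nm,u,v in [('half',393,171),('dark',261,227),('green',333,192)]:
    sub=hs[v-18:v+18,u-18:u+18]; m=((sub[...,1]>110)&(sub[...,2]>20)).astype(np.uint8)
    nn,l,stt,cc=cv2.connectedComponentsWithStats(m)
    i=1+np.argmax(stt[1:,4]); x,y,w,h,a=stt[i]
    print('scene',nm,cc[i]+[u-18,v-18],(u-18+x,v-18+y,w,h))
E
```

```text
half [453.1 186.7] (np.int32(444), np.int32(177), np.int32(22), np.int32(20)) 316 [ 0.645  -0.2822  0.02  ]
dark [266.4 175.2] (np.int32(257), np.int32(166), np.int32(22), np.int32(19)) 244 [0.672  0.1644 0.022 ]
green [360.  175.7] (np.int32(351), np.int32(166), np.int32(19), np.int32(20)) 249 [ 0.6706 -0.0596  0.025 ]
nozzle [222. 173.] (np.int32(222), np.int32(173), np.int32(1), np.int32(1)) 1 [0.6805 0.2763 0.    ]
timer [307.5 166. ] (np.int32(307), np.int32(166), np.int32(2), np.int32(1)) 2 [0.6947 0.066  0.02  ]
scene half [393.02142857 169.65      ] (np.int32(385), np.int32(165), np.int32(16), np.int32(12))
scene dark [261.14452214 225.80652681] (np.int32(249), np.int32(214), np.int32(24), np.int32(25))
scene green [333.49815498 191.97416974] (np.int32(324), np.int32(182), np.int32(19), np.int32(20))
```

View pics/tri.png

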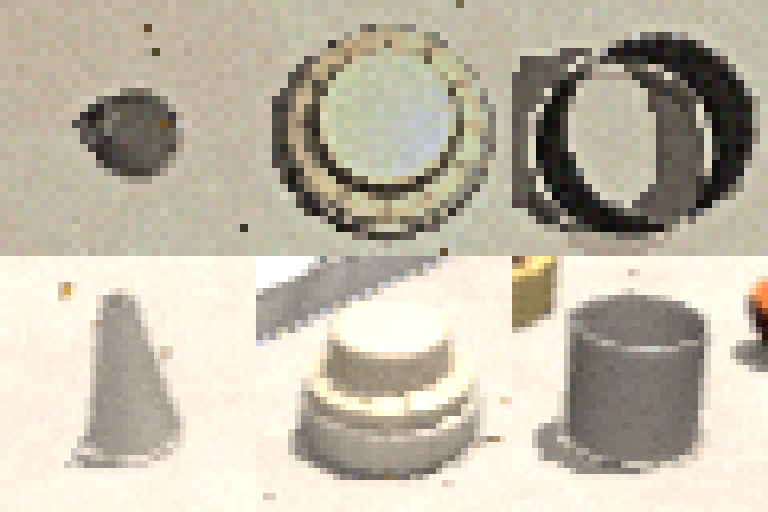

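```bash
python3 - <<'E'
from h import *
c=vision.capture('top'); s=vision.capture('scene')
f=lambda n,*a:print(n,onz(*a).round(4)[:2])
f('nozzle',c,220.8,186.4,0); f('timer base',c,312.75,176,.012); f('timer top',c,313.5,173.9,.044)
f('ring top',c,405.75,183.4,.05); f('ring base',c,401.9,185.4,0)
def tri(a,b):
    o1,d1=ray(c,*a);o2,d2=ray(s,*b); t=np.linalg.lstsq(np.c_[d1,-d2],o2-o1,rcond=None)[0]
    p,q=o1+d1*t[0],o2+d2*t[1]; return ((p+q)/2).round(4),np.linalg.norm(p-q).round(4)
print('half',tri((453.1,186.7),(393,169.6))); print('dark',tri((266.4,175.2),(261.1,225.8))); print('green',tri((360,175.7),(333.5,192)))
# checks in scene: project
for n,p in [('ringtop',[.652,-.16,.05])]: print(n,proj(s,p))
o=348; 
f('scene ring top',s,348+(638-512)/6.4-.5,161+(322-256)/6.4-.5,.05)
f('scene timer top',s,280+(389-256)/6.4-.5,188+(325-256)/6.4-.5,.044)
f('scene nozzle top',s,202+118/6.4-.5,236+(300-256)/6.4-.5,.048)
f('lid',c,333.5,228,.015)
E
```

```text
nozzle [0.6474 0.2785]
timer base [0.6716 0.0534]
timer top [0.672  0.0513]
ring top [ 0.649  -0.1627]
ring base [ 0.6503 -0.1642]
half (array([ 0.6446, -0.283 ,  0.0184]), np.float64(0.0014))
dark (array([0.6714, 0.1638, 0.0216]), np.float64(0.0018))
green (array([ 0.6705, -0.0608,  0.0192]), np.float64(0.0023))
ringtop [364.60177016 170.95245202]
scene ring top [ 0.6479 -0.1654]
scene timer top [0.6696 0.0514]
scene nozzle top [0.645  0.2764]
lid [0.5461 0.0036]
```

```bash
python3 -m inch '[0.7,0.64,0,6,1, 0.7,0.64,0,6,1, 0.7,0.64,0,6,1, 0.7,0.64,0,6,1, 0.7,0.64,0,6,1, 0.7,0.64,0,6,1, 0.7,0.64,0,6,1, 0.7,0.64,0,6,1, 0.7,0.64,0,6,1, 0.7,0.64,0,6,1, 0.7,0.64,0,6,1, 0.7,0.64,0,6,1]' 20; python3 -c "from h import *; st()"
```

```text
t: 1.45
eef_pos: [0.6197, -0.3043, 0.4049]
tcp_rot: [0.468, 0.53, -0.468, 0.53]
contact_force: [1.1, 0.6, 0.7]
gripper_width: 0.0883
t1.45 tcp [ 0.6197 -0.3043  0.4049] grasp [ 0.6197 -0.3043  0.2579] x [ 0. -0. -1.] jaw deg 7.0 w 0.0883 F [1.1 0.6 0.7]
```

```bash
python3 -m inch '[0.63,0.56,0,0,1, 0,0,-0.9,0,1, 0,0,-0.9,0,1, 0,0,-0.9,0,1, 0,0,0,0,1,0,0,0,0,1]'; python3 -c "
from h import *; st()
c=vision.capture('wrist'); cv2.imwrite('pics/w1.png',c['img'])
for p in [(.645,-.282,.027),(.645,-.282,.0)]: print(proj(c,p))"
```

```text
t: 1.95
eef_pos: [0.6426, -0.2828, 0.2939]
tcp_rot: [0.469, 0.531, -0.47, 0.526]
contact_force: [0.6, 0.4, 0.8]
gripper_width: 0.0881
t1.95 tcp [ 0.6426 -0.2828  0.2939] grasp [ 0.6418 -0.2824  0.1469] x [-0.006  0.003 -1.   ] jaw deg 6.7 w 0.0881 F [0.6 0.4 0.8]
[328.40824489 200.07876643]
[328.06357194 190.58791062]
```

View pics/w1.png

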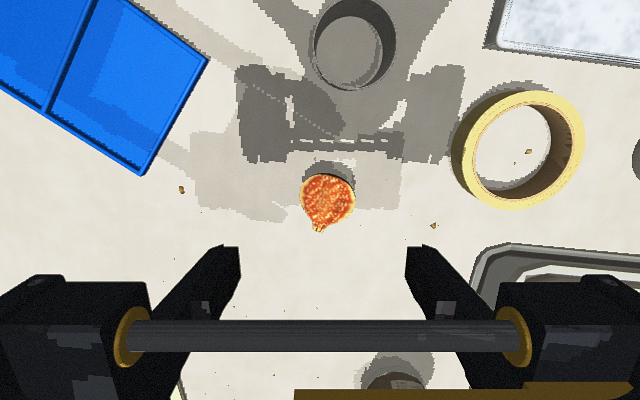

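The wrist view shows the halved fig at (328,199), against a predicted (328,200), so the position is right. I'll descend and grip.

```bash
python3 -m inch '[0.05,0,-0.7,0,1, 0,0,-0.7,0,1, 0,0,-0.7,0,1, 0,0,-0.5,0,1, 0,0,-0.42,0,1, 0,0,0,0,1, 0,0,0,0,-0.4, 0,0,0,0,-0.4, 0,0,0,0,-0.4, 0,0,0,0,-0.4, 0,0,0,0,-0.4]' 20; python3 -c "
from h import *; st()"
```

```text
t: 2.92
eef_pos: [0.6464, -0.2838, 0.1778]
tcp_rot: [0.47, 0.528, -0.469, 0.529]
contact_force: [0.3, -0.4, -0.5]
gripper_width: 0.0569
t2.92 tcp [ 0.6464 -0.2838  0.1778] grasp [ 0.6468 -0.284   0.0308] x [ 0.003 -0.001 -1.   ] jaw deg 6.7 w 0.0569 F [ 0.3 -0.4 -0.5]
```

```bash
python3 -m inch '[0,0,-0.12,0,0.3, 0,0,0,0,0.3, 0,0,0,0,-0.5, 0,0,0,0,-0.5, 0,0,0,0,-0.5, 0,0,0,0,-0.5, 0,0,0,0,-0.5,0,0,0,0,-0.5]' 20; python3 -c "
from h import *; st()"
```

```text
t: 3.58
eef_pos: [0.6457, -0.2835, 0.1711]
tcp_rot: [0.47, 0.529, -0.47, 0.529]
contact_force: [-0.2, -0.6, 1.1]
gripper_width: 0.045
t3.58 tcp [ 0.6457 -0.2835  0.1711] grasp [ 0.6457 -0.2834  0.0241] x [-0.  0. -1.] jaw deg 6.7 w 0.0450 F [-0.2 -0.6  1.1]
```

```bash
python3 -m inch '[0,0,0.5,0,-0.5, 0,0,0.9,0,-0.5, 0,0,0.9,0,-0.5, -0.35,0.8,0.3,0,-0.5, -0.35,0.9,0,0,-0.5, -0.35,0.9,0,0,-0.5, -0.35,0.9,0,0,-0.5, -0.35,0.9,0,0,-0.5, -0.35,0.9,0,0,-0.5, -0.35,0.9,0,0,-0.5, -0.35,0.9,0,0,-0.5, -0.35,0.9,0,0,-0.5]'; python3 -c "
from h import *; st()"
```

```text
t: 4.58
eef_pos: [0.5187, 0.038, 0.2754]
tcp_rot: [0.47, 0.528, -0.47, 0.529]
contact_force: [0.5, 0.6, 0.3]
gripper_width: 0.0455
t4.58 tcp [0.5187 0.038  0.2754] grasp [0.5188 0.038  0.1284] x [ 0.001  0.    -1.   ] jaw deg 6.7 w 0.0455 F [0.5 0.6 0.3]
```

```bash
python3 -m inch '[-0.35,0.8,0,0,-0.5, -0.35,0.8,0,0,-0.5, -0.35,0.8,0,0,-0.5, -0.35,0.8,0,0,-0.5, -0.35,0.7,0,0,-0.5, 0,0,-0.9,0,-0.5,0,0,0,0,-0.5,0,0,0,0,-0.5]'; python3 -c "
from h import *; st()
c=vision.capture('wrist'); cv2.imwrite('pics/w2.png',c['img'])
c=vision.capture('scene'); cv2.imwrite('pics/s2.png',cv2.resize(c['img'][180:370,220:440],None,fx=3,fy=3))"
```

```text
t: 5.25
eef_pos: [0.4483, 0.1925, 0.2377]
tcp_rot: [0.468, 0.53, -0.471, 0.528]
contact_force: [-0.1, 0.1, -0.4]
gripper_width: 0.0451
t5.25 tcp [0.4483 0.1925 0.2377] grasp [0.4476 0.1923 0.0907] x [-0.004 -0.002 -1.   ] jaw deg 6.8 w 0.0451 F [-0.1  0.1 -0.4]
```

View pics/w2.png

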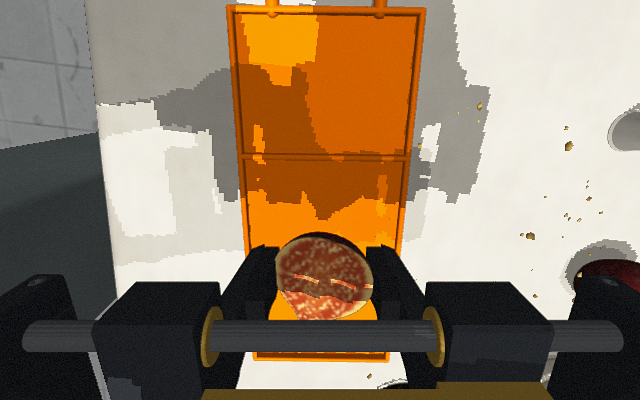

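View pics/s2.png

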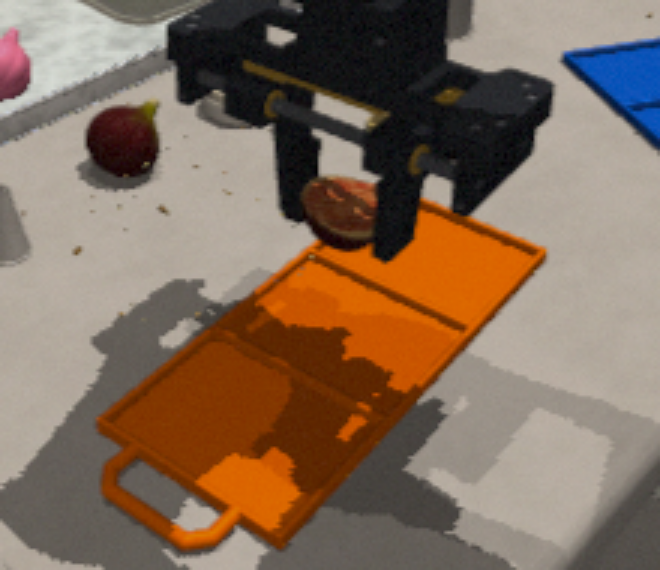

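```bash
python3 -c "
from h import *
c=vision.capture('wrist')
for dy in (-.027,0,.025):
  for z in (.094,.067): print(dy,z,proj(c,(.448,.1923+dy,z)).round(1))
im=c['img']
cv2.imwrite('pics/w2c.png',cv2.resize(im[220:340,240:410],None,fx=4,fy=4))"
```

```text
-0.027 0.094 [313.6 329.3]
-0.027 0.067 [314.9 295.8]
0 0.094 [319.8 282.9]
0 0.067 [320.2 254.6]
0.025 0.094 [326.2 234.7]
0.025 0.067 [325.7 212.6]
```

View pics/w2c.png

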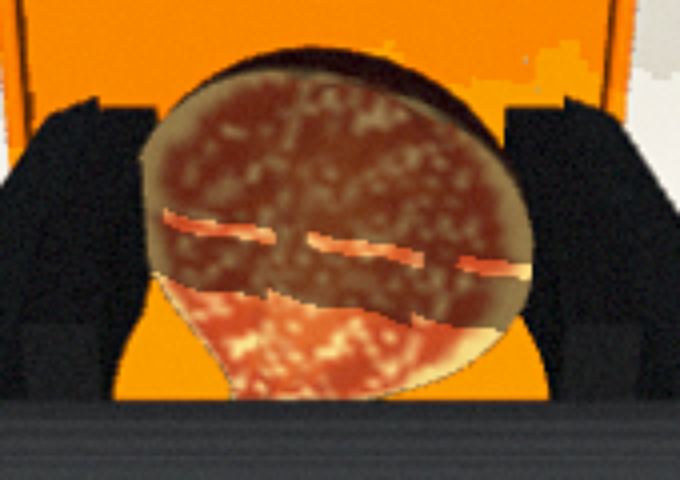

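```bash
python3 -m inch '[0,0.02,-0.6,0,-0.5, 0,0,-0.5,0,-0.5, 0,0,-0.3,0,-0.5, 0,0,-0.14,0,-0.5, 0,0,0,0,-0.5, 0,0,0,0,-0.5]'; python3 -c "
from h import *; st()
c=vision.capture('wrist'); cv2.imwrite('pics/w3.png',c['img'])"
```

```text
t: 5.9
eef_pos: [0.4505, 0.1931, 0.1784]
tcp_rot: [0.47, 0.528, -0.47, 0.528]
contact_force: [0.5, 0.3, 0.3]
gripper_width: 0.0453
t5.90 tcp [0.4505 0.1931 0.1784] grasp [0.4507 0.1932 0.0314] x [ 0.001  0.    -1.   ] jaw deg 6.7 w 0.0453 F [0.5 0.3 0.3]
```

View pics/w3.png

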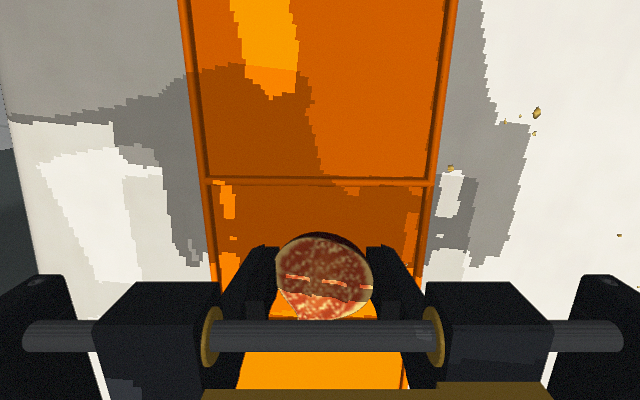

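```bash
python3 -m inch '[-0.05,0,-0.1,0,-0.5, 0,0,0,0,-0.5, 0,0,0,0,-0.5,0,0,0,0,0.4,0,0,0,0,0.4,0,0,0,0,0.4,0,0,0,0,0.4]'; python3 -c "
from h import *; st()"; python3 -m inch '[0,0,0.5,0,0.4, 0,0,0.9,0,0.4, 0,0,0.9,0,0.4, 0,0,0.3,0,0.4,0,0,0,0,1,0,0,0,0,1]' ;python3 -c "
from h import *; st()
c=vision.capture('wrist'); cv2.imwrite('pics/w4.png',c['img'])"
```

```text
t: 6.53
eef_pos: [0.4477, 0.1934, 0.1736]
tcp_rot: [0.47, 0.529, -0.47, 0.529]
contact_force: [-0.2, 0.5, 0.2]
gripper_width: 0.0615
t6.53 tcp [0.4477 0.1934 0.1736] grasp [0.4478 0.1934 0.0266] x [ 0.  0. -1.] jaw deg 6.7 w 0.0615 F [-0.2  0.5  0.2]
t: 7.03
eef_pos: [0.4478, 0.1934, 0.2778]
tcp_rot: [0.47, 0.528, -0.469, 0.529]
contact_force: [0.4, -0.1, -0.9]
gripper_width: 0.073
t7.03 tcp [0.4478 0.1934 0.2778] grasp [0.448  0.1935 0.1308] x [ 0.002  0.001 -1.   ] jaw deg 6.7 w 0.0730 F [ 0.4 -0.1 -0.9]
```

View pics/w4.png

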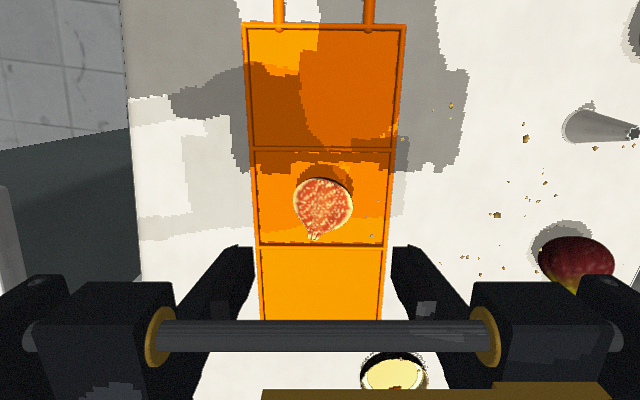

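The halved fig sits face up in the middle bay, with its body at (323,205) between dividers at v 150 and 245. Nozzle next.

```bash
python3 -m inch '[0.83,0.35,0,0,1, 0.83,0.35,0,0,1, 0.83,0.35,0,0,1, 0.83,0.35,0,0,1, 0.83,0.35,0,0,1, 0.81,0.36,0,0,1, 0,0,0,0,1,0,0,0,0,1]'; python3 -c "
from h import *; st()
c=vision.capture('wrist'); cv2.imwrite('pics/w5.png',c['img'])
for p in [(.6465,.278,.048),(.6465,.278,.0)]: print(proj(c,p))"
```

```text
t: 7.75
eef_pos: [0.6463, 0.2778, 0.273]
tcp_rot: [0.468, 0.53, -0.472, 0.528]
contact_force: [-0.7, -0.7, -0.1]
gripper_width: 0.0882
t7.75 tcp [0.6463 0.2778 0.273 ] grasp [0.6454 0.2775 0.126 ] x [-0.006 -0.002 -1.   ] jaw deg 6.7 w 0.0882 F [-0.7 -0.7 -0.1]
[326.1336482 218.191729 ]
[325.88497791 196.69837061]
```

View pics/w5.png

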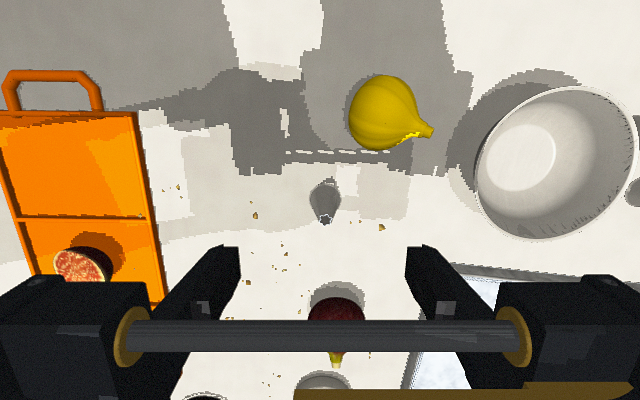

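```bash
python3 -m inch '[0,0,-0.7,0,0.6, 0,0,-0.7,0,0.6, 0,0,-0.6,0,0.3, 0,0,-0.3,0,0.3, 0,0,-0.1,0,0.3, 0,0,0,0,0.3,0,0,0,0,0.3]' 15; python3 -c "
from h import *; st()"
```

```text
t: 8.38
eef_pos: [0.6461, 0.2778, 0.1826]
tcp_rot: [0.47, 0.528, -0.469, 0.529]
contact_force: [0.1, -0.7, -0.4]
gripper_width: 0.0572
t8.38 tcp [0.6461 0.2778 0.1826] grasp [0.6463 0.2778 0.0356] x [ 0.001  0.    -1.   ] jaw deg 6.7 w 0.0572 F [ 0.1 -0.7 -0.4]
```

```bash
python3 -m inch '[0,0,-0.36,0,0.3, 0,0,0,0,0.3, 0,0,0,0,-0.8,0,0,0,0,-0.8,0,0,0,0,-0.8,0,0,0,0,-0.8,0,0,0,0,-0.8,0,0,0,0,-0.8]' 12; python3 -c "
from h import *; st()"
```

```text
t: 9.05
eef_pos: [0.6463, 0.2778, 0.1674]
tcp_rot: [0.47, 0.528, -0.47, 0.529]
contact_force: [0.4, -0.8, 0.8]
gripper_width: 0.0261
t9.05 tcp [0.6463 0.2778 0.1674] grasp [0.6463 0.2779 0.0204] x [ 0.001  0.    -1.   ] jaw deg 6.7 w 0.0261 F [ 0.4 -0.8  0.8]
```

```bash
python3 -m inch '[0,0,0.3,0,-0.8, 0,0,0.6,0,-0.8, 0,0,0.9,0,-0.8, 0,0,0.5,0,-0.8, 0,0,0,0,-0.8,0,0,0,0,-0.8]'; python3 -c "
from h import *; st()
c=vision.capture('wrist'); cv2.imwrite('pics/w6.png',c['img'])"
```

```text
t: 9.55
eef_pos: [0.6469, 0.2781, 0.2621]
tcp_rot: [0.471, 0.528, -0.468, 0.529]
contact_force: [-0.8, -0.3, -0.8]
gripper_width: 0.0262
t9.55 tcp [0.6469 0.2781 0.2621] grasp [0.6476 0.2783 0.1151] x [ 0.005  0.002 -1.   ] jaw deg 6.7 w 0.0262 F [-0.8 -0.3 -0.8]
```

View pics/w6.png

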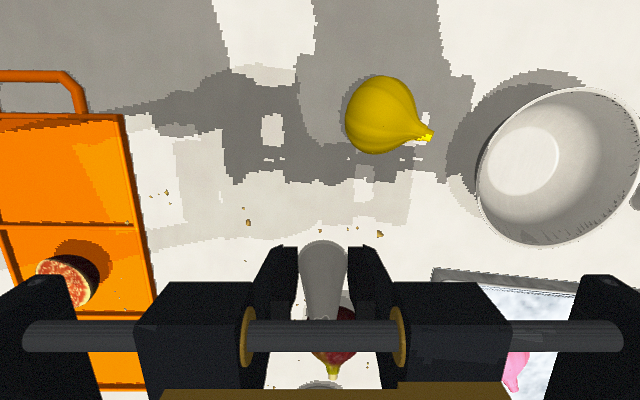

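```bash
python3 -m inch '[-0.68,-0.62,0,0,-0.8, -0.68,-0.62,0,0,-0.8, -0.68,-0.62,0,0,-0.8, -0.68,-0.62,0,0,-0.8, -0.68,-0.62,0,0,-0.8, -0.68,-0.62,0,0,-0.8, -0.65,-0.59,0,0,-0.8, 0,0,-0.6,0,-0.8, 0,0,-0.6,0,-0.8, 0,0,-0.5,0,-0.8, 0,0,0,0,-0.8,0,0,0,0,-0.8]'; python3 -c "
from h import *; st()
c=vision.capture('wrist'); cv2.imwrite('pics/w7.png',c['img'])
c=vision.capture('scene'); cv2.imwrite('pics/s7.png',cv2.resize(c['img'][160:370,220:440],None,fx=3,fy=3))"
```

```text
t: 10.6
eef_pos: [0.455, 0.105, 0.1889]
tcp_rot: [0.468, 0.53, -0.472, 0.527]
contact_force: [0.3, 0.8, -0.0]
gripper_width: 0.0262
t10.60 tcp [0.455  0.105  0.1889] grasp [0.4541 0.1048 0.0419] x [-0.006 -0.001 -1.   ] jaw deg 6.7 w 0.0262 F [ 0.3  0.8 -0. ]
```

View pics/w7.png

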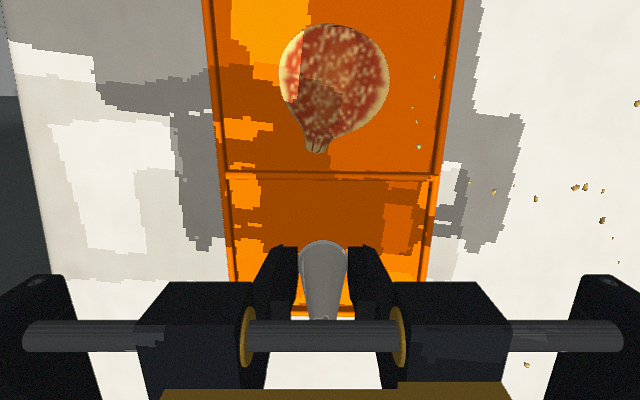

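View pics/s7.png

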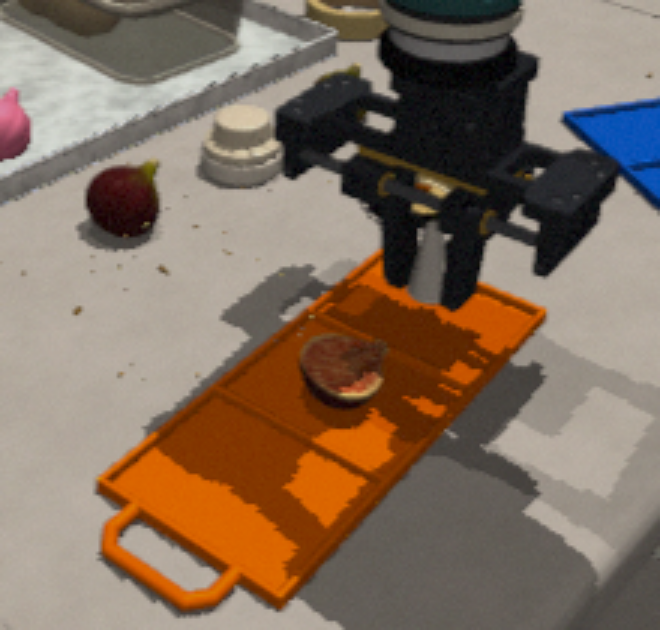

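```bash
python3 -m inch '[0,0,-0.35,0,-0.8,0,0,0,0,-0.8,0,0,0,0,-0.8,0,0,0,0,-0.8]'; python3 -c "
from h import *; st()"
```

```text
t: 11.03
eef_pos: [0.4574, 0.1055, 0.178]
tcp_rot: [0.47, 0.528, -0.469, 0.529]
contact_force: [-0.0, -0.1, -0.5]
gripper_width: 0.0261
t11.03 tcp [0.4574 0.1055 0.178 ] grasp [0.4576 0.1056 0.031 ] x [ 0.001  0.    -1.   ] jaw deg 6.7 w 0.0261 F [-0.  -0.1 -0.5]
```

```bash
python3 -m inch '[0,0,-0.1,0,-0.8,0,0,-0.07,0,-0.8,0,0,0,0,-0.8,0,0,0,0,-0.8,0,0,0,0,0,0,0,0,0,0,0,0,0,0,0,0,0,0,0,0]'; python3 -c "
from h import *; st()"; python3 -m inch '[0,0,0.4,0,0, 0,0,0.9,0,0, 0,0,0.9,0,0, 0,0,0.5,0,0.4,0,0,0,0,1,0,0,0,0,1]' ;python3 -c "
from h import *; st()
c=vision.capture('wrist'); cv2.imwrite('pics/w8.png',c['img'])"
```

```text
t: 11.7
eef_pos: [0.4568, 0.1053, 0.1703]
tcp_rot: [0.47, 0.529, -0.47, 0.528]
contact_force: [-0.0, -1.0, -0.8]
gripper_width: 0.0439
t11.70 tcp [0.4568 0.1053 0.1703] grasp [0.4568 0.1053 0.0233] x [-0. -0. -1.] jaw deg 6.7 w 0.0439 F [-0.  -1.  -0.8]
t: 12.2
eef_pos: [0.4575, 0.1055, 0.2798]
tcp_rot: [0.471, 0.528, -0.469, 0.529]
contact_force: [0.3, 0.6, -0.7]
gripper_width: 0.0621
t12.20 tcp [0.4575 0.1055 0.2798] grasp [0.4581 0.1056 0.1328] x [ 0.004  0.001 -1.   ] jaw deg 6.7 w 0.0621 F [ 0.3  0.6 -0.7]
```

View pics/w8.png

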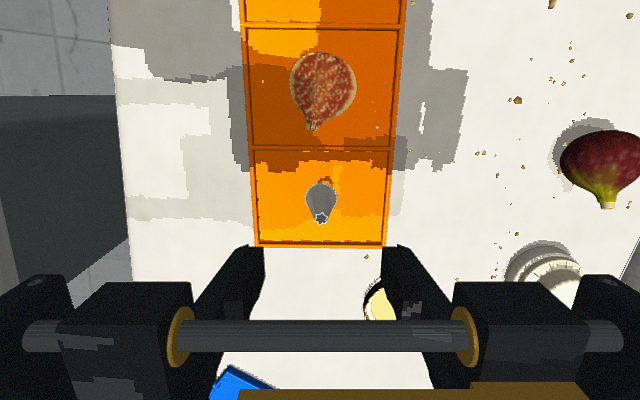

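The nozzle stands in the outer bay at (321,205). Timer next.

```bash
python3 -m inch '[0.89,-0.22,0,0,1, 0.89,-0.22,0,0,1, 0.89,-0.22,0,0,1, 0.89,-0.22,0,0,1, 0.89,-0.22,0,0,1, 0.89,-0.24,0,0,1, 0,0,0,0,1,0,0,0,0,1,0,0,0,0,1]'; python3 -c "
from h import *; st()
c=vision.capture('wrist'); cv2.imwrite('pics/w9.png',c['img'])
for p in [(.671,.052,.044),(.671,.052,.018)]: print(proj(c,p))
for x in (-.031,.031): print(proj(c,(.671+x,.052,.018)))"
```

```text
t: 13.0
eef_pos: [0.6691, 0.0517, 0.2754]
tcp_rot: [0.469, 0.53, -0.471, 0.527]
contact_force: [0.1, 0.2, -0.1]
gripper_width: 0.0879
t13.00 tcp [0.6691 0.0517 0.2754] grasp [0.6683 0.0517 0.1284] x [-0.005 -0.    -1.   ] jaw deg 6.7 w 0.0879 F [ 0.1  0.2 -0.1]
[328.22159683 215.54859426]
[327.86371927 203.55600337]
[289.58891913 199.21957985]
[365.84226706 207.85886237]
```

View pics/w9.png

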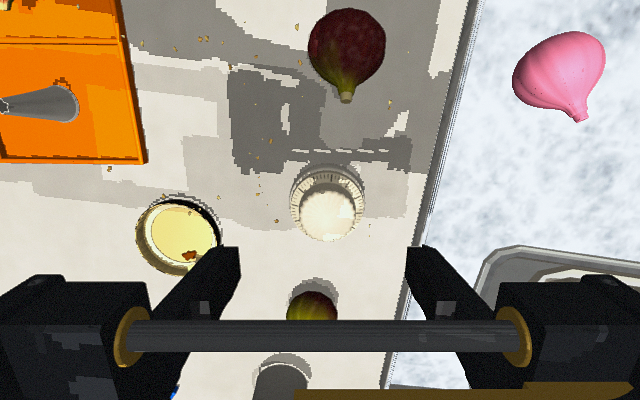

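```bash
python3 -m inch '[0,0,-0.6,0,0.8, 0,0,-0.7,0,0.8, 0,0,-0.6,0,0.8, 0,0,-0.5,0,0.8, 0,0,-0.3,0,0.8, 0,0,-0.02,0,0.8, 0,0,0,0,0.8, 0,0,0,0,0.1,0,0,0,0,0.1,0,0,0,0,0.1,0,0,0,0,0.1,0,0,0,0,0.1]' 25; python3 -c "
from h import *; st()"
```

```text
t: 14.05
eef_pos: [0.6707, 0.0518, 0.1705]
tcp_rot: [0.47, 0.528, -0.469, 0.529]
contact_force: [-2.0, 0.6, 3.5]
gripper_width: 0.0604
t14.05 tcp [0.6707 0.0518 0.1705] grasp [0.6709 0.0519 0.0235] x [ 0.001  0.    -1.   ] jaw deg 6.7 w 0.0604 F [-2.   0.6  3.5]
```

```bash
python3 -m inch '[0,0,0.5,0,0.1, 0,0,0.9,0,0.1, 0,0,0.9,0,0.1, -0.64,0.63,0,0,0.1, -0.65,0.64,0,0,0.1, -0.65,0.64,0,0,0.1, -0.65,0.63,0,0,0.1, -0.64,0.63,0,0,0.1, -0.64,0.63,0,0,0.1, -0.65,0.64,0,0,0.1, -0.65,0.64,0,0,0.1, -0.64,0.63,0,0,0.1]'; python3 -m inch '[0,0,-0.7,0,0.1,0,0,-0.7,0,0.1,0,0,0,0,0.1,0,0,0,0,0.1,0,0,0,0,0.1]'; python3 -c "
from h import *; st()
c=vision.capture('wrist'); cv2.imwrite('pics/w10.png',c['img'])"
```

```text
t: 15.05
eef_pos: [0.4365, 0.2809, 0.2614]
tcp_rot: [0.47, 0.528, -0.47, 0.528]
contact_force: [-0.1, 1.0, 0.5]
gripper_width: 0.0607
t: 15.47
eef_pos: [0.4386, 0.2801, 0.2062]
tcp_rot: [0.47, 0.528, -0.47, 0.528]
contact_force: [-0.0, -0.2, -0.1]
gripper_width: 0.0606
t15.47 tcp [0.4386 0.2801 0.2062] grasp [0.4387 0.2801 0.0592] x [ 0.  0. -1.] jaw deg 6.7 w 0.0606 F [-0.  -0.2 -0.1]
```

View pics/w10.png

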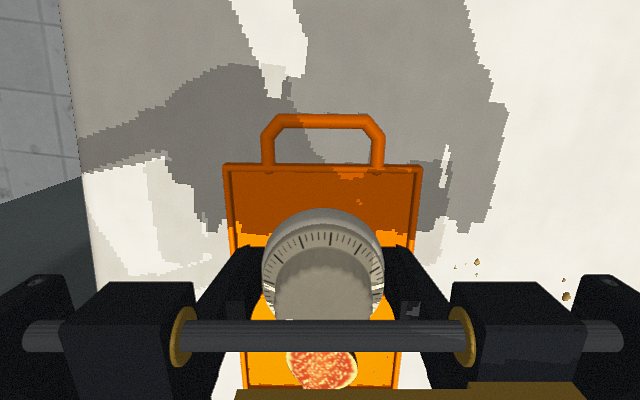

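```bash
python3 -m inch '[0,0.01,-0.4,0,0.1,0,0,-0.25,0,0.1,0,0,-0.1,0,0.1,0,0,-0.07,0,0.1,0,0,0,0,0.1,0,0,0,0,0.1,0,0,0,0,0.53,0,0,0,0,0.53,0,0,0,0,0.53,0,0,0,0,0.53]'; python3 -c "
from h import *; st()"; python3 -m inch '[0,0,0.3,0,0.53, 0,0,0.9,0,0.53, 0,0,0.9,0,0.53, 0,0,0.6,0,0.53,0,0,0,0,1,0,0,0,0,1]' ;python3 -c "
from h import *; st()
c=vision.capture('wrist'); cv2.imwrite('pics/w11.png',c['img'])"
```

```text
t: 16.35
eef_pos: [0.4382, 0.2806, 0.1728]
tcp_rot: [0.47, 0.528, -0.47, 0.529]
contact_force: [-0.3, 0.7, 0.1]
gripper_width: 0.0672
t16.35 tcp [0.4382 0.2806 0.1728] grasp [0.4382 0.2807 0.0258] x [ 0.  0. -1.] jaw deg 6.7 w 0.0672 F [-0.3  0.7  0.1]
t: 16.85
eef_pos: [0.4389, 0.2811, 0.2836]
tcp_rot: [0.472, 0.528, -0.468, 0.529]
contact_force: [-0.2, -0.4, -0.2]
gripper_width: 0.0786
t16.85 tcp [0.4389 0.2811 0.2836] grasp [0.4396 0.2815 0.1366] x [ 0.005  0.003 -1.   ] jaw deg 6.7 w 0.0786 F [-0.2 -0.4 -0.2]
```

View pics/w11.png

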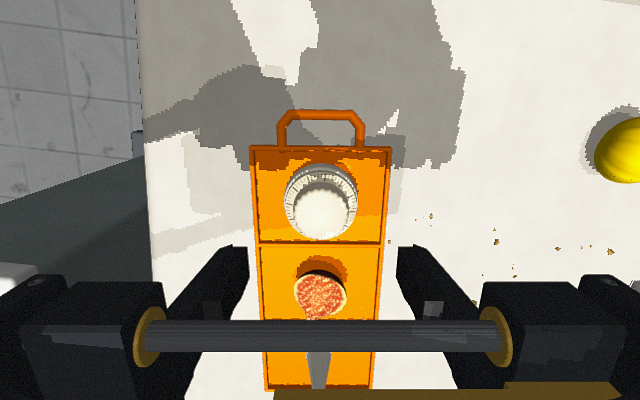

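The timer is centred in the handle bay at (321,203). Dark fig next.

```bash
python3 -m inch '[0.83,-0.4,0,0,1, 0.83,-0.4,0,0,1, 0.83,-0.4,0,0,1, 0.83,-0.4,0,0,1, 0.83,-0.4,0,0,1, 0.83,-0.4,0,0,1, 0.83,-0.38,0,0,1, 0,0,0,0,1,0,0,0,0,1,0,0,0,0,1]'; python3 -c "
from h import *; st()
c=vision.capture('wrist'); cv2.imwrite('pics/w12.png',c['img'])
for p in [(.671,.169,.022)]: print(proj(c,p))
for d in ((-.027,0),(.027,0),(0,.027),(0,-.032)): print(proj(c,(.671+d[0],.169+d[1],.022)))"
```

```text
t: 17.73
eef_pos: [0.6693, 0.1692, 0.2782]
tcp_rot: [0.469, 0.53, -0.471, 0.527]
contact_force: [0.2, -0.0, -0.0]
gripper_width: 0.0882
t17.73 tcp [0.6693 0.1692 0.2782] grasp [0.6686 0.1691 0.1312] x [-0.005 -0.001 -1.   ] jaw deg 6.7 w 0.0882 F [ 0.2 -0.  -0. ]
[327.38981111 204.3521732 ]
[293.93137894 200.58060499]
[360.61739814 208.09771962]
[331.63419771 171.84022811]
[322.72632116 240.07444432]
```

View pics/w12.png

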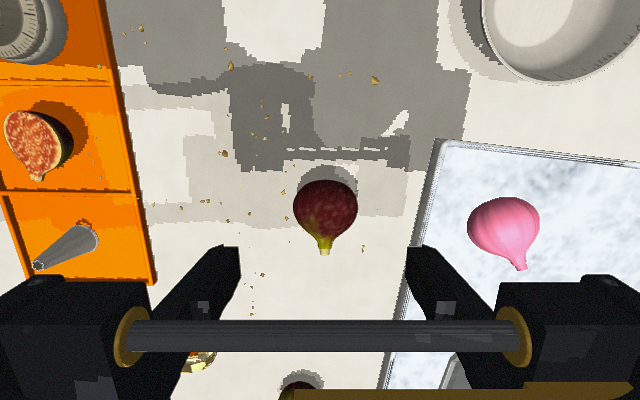

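```bash
python3 -m inch '[-0.02,-0.1,-0.6,0,0.85, 0,0,-0.7,0,0.85, 0,0,-0.6,0,0.85, 0,0,-0.5,0,0.85, 0,0,-0.28,0,0.85, 0,0,0,0,0.85, 0,0,0,0,-0.1,0,0,0,0,-0.1,0,0,0,0,-0.1,0,0,0,0,-0.1,0,0,0,0,-0.1,0,0,0,0,-0.1]' 20; python3 -c "
from h import *; st()"
```

```text
t: 18.78
eef_pos: [0.6704, 0.1655, 0.1752]
tcp_rot: [0.471, 0.528, -0.469, 0.529]
contact_force: [-0.2, 0.6, 4.1]
gripper_width: 0.0511
t18.78 tcp [0.6704 0.1655 0.1752] grasp [0.6708 0.1656 0.0282] x [ 0.002  0.001 -1.   ] jaw deg 6.7 w 0.0511 F [-0.2  0.6  4.1]
```

```bash
python3 -m inch '[0,0,0.4,0,-0.1, 0,0,0.9,0,-0.1, 0,0,0.9,0,-0.1, -0.3,-0.5,0.2,0,-0.1,0,0,0,0,-0.1,0,0,0,0,-0.1]'; python3 -c "
from h import *; st()
c=vision.capture('wrist'); cv2.imwrite('pics/w13.png',c['img'])"
```

```text
t: 19.28
eef_pos: [0.6576, 0.1448, 0.2704]
tcp_rot: [0.471, 0.528, -0.47, 0.529]
contact_force: [-0.5, -0.4, -1.0]
gripper_width: 0.051
t19.28 tcp [0.6576 0.1448 0.2704] grasp [0.6578 0.1449 0.1234] x [ 0.001  0.    -1.   ] jaw deg 6.7 w 0.0510 F [-0.5 -0.4 -1. ]
```

View pics/w13.png

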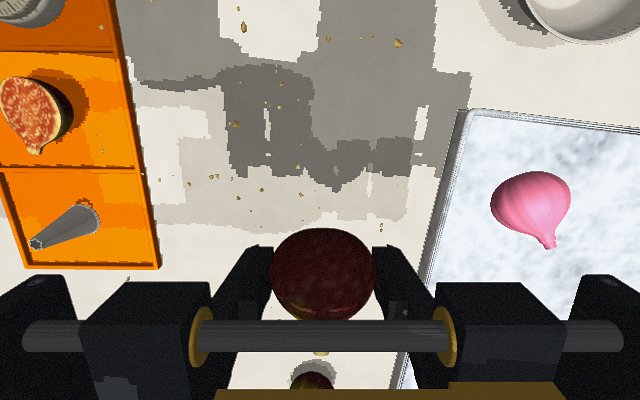

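```bash
python3 -m inch '[-0.43,-0.8,0,0,-0.1, -0.43,-0.8,0,0,-0.1, -0.43,-0.8,0,0,-0.1, -0.43,-0.8,0,0,-0.1, -0.43,-0.8,0,0,-0.1, -0.43,-0.8,0,0,-0.1, -0.43,-0.8,0,0,-0.1, -0.43,-0.8,0,0,-0.1, -0.43,-0.8,0,0,-0.1, -0.43,-0.8,0,0,-0.1, -0.43,-0.85,0,0,-0.1, 0,0,0,0,-0.1]'; python3 -m inch '[0,0,-0.7,0,-0.1,0,0,-0.6,0,-0.1,0,0,0,0,-0.1,0,0,0,0,-0.1,0,0,0,0,-0.1]'; python3 -c "
from h import *; st()
c=vision.capture('wrist'); cv2.imwrite('pics/w14.png',c['img'])"
```

```text
t: 20.33
eef_pos: [0.4658, -0.2124, 0.2676]
tcp_rot: [0.47, 0.529, -0.472, 0.527]
contact_force: [-0.3, -0.5, -0.2]
gripper_width: 0.0512
t: 20.75
eef_pos: [0.4689, -0.2081, 0.2173]
tcp_rot: [0.47, 0.529, -0.47, 0.528]
contact_force: [-0.3, 0.4, 0.3]
gripper_width: 0.0515
t20.75 tcp [ 0.4689 -0.2081  0.2173] grasp [ 0.4688 -0.208   0.0703] x [-0.001  0.001 -1.   ] jaw deg 6.8 w 0.0515 F [-0.3  0.4  0.3]
```

View pics/w14.png

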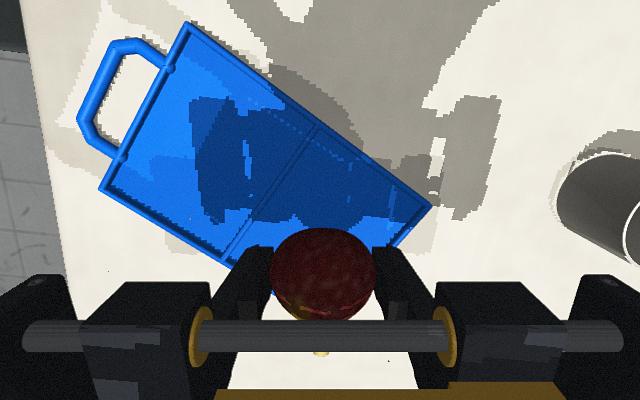

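```bash
python3 -c "
from h import *
c=vision.capture('wrist')
print(proj(c,(.4683,-.2095,.009)))"; python3 -m inch '[0,-0.03,-0.4,0,-0.1,0,0,-0.3,0,-0.1,0,0,-0.17,0,-0.1,0,0,-0.1,0,-0.1,0,0,0,0,-0.1,0,0,0,0,-0.1]'; python3 -c "
from h import *; st()"
```

```text
[322.04127458 229.29559107]
t: 21.35
eef_pos: [0.4686, -0.2098, 0.1788]
tcp_rot: [0.47, 0.529, -0.47, 0.529]
contact_force: [-0.4, 0.7, -0.5]
gripper_width: 0.0513
t21.35 tcp [ 0.4686 -0.2098  0.1788] grasp [ 0.4686 -0.2098  0.0318] x [ 0.  0. -1.] jaw deg 6.7 w 0.0513 F [-0.4  0.7 -0.5]
```

```bash
python3 -m inch '[0,0,-0.03,0,-0.1,0,0,0,0,-0.1,0,0,0,0,0.5,0,0,0,0,0.5,0,0,0,0,0.5,0,0,0,0,0.5]'; python3 -m inch '[0,0,0.4,0,0.5, 0,0,0.9,0,0.5, 0,0,0.9,0,0.5, 0,0,0.4,0,0.6,0,0,0,0,1,0,0,0,0,1]' ;python3 -c "
from h import *; st()
c=vision.capture('wrist'); cv2.imwrite('pics/w15.png',c['img'])"
```

```text
t: 21.85
eef_pos: [0.4685, -0.2098, 0.1775]
tcp_rot: [0.47, 0.529, -0.47, 0.529]
contact_force: [0.6, 0.1, -0.9]
gripper_width: 0.0662
t: 22.35
eef_pos: [0.4689, -0.2101, 0.2825]
tcp_rot: [0.47, 0.528, -0.469, 0.529]
contact_force: [0.1, 0.6, -0.1]
gripper_width: 0.0821
t22.35 tcp [ 0.4689 -0.2101  0.2825] grasp [ 0.4692 -0.2103  0.1355] x [ 0.003 -0.001 -1.   ] jaw deg 6.7 w 0.0821 F [ 0.1  0.6 -0.1]
```

View pics/w15.png

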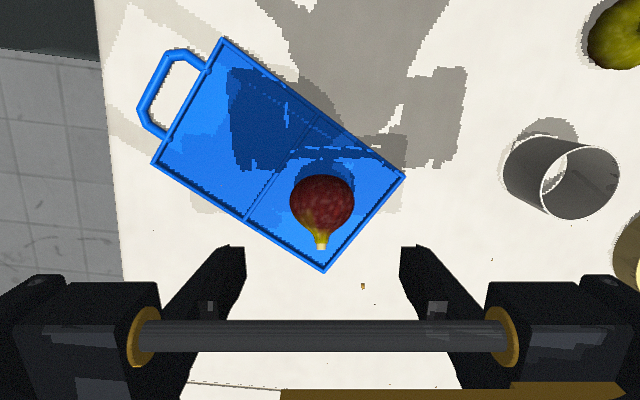

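The dark fig lies centred in the outer blue bay at (322,205). Ring last.

```bash
python3 -m inch '[0.75,0.19,0,0,1, 0.75,0.19,0,0,1, 0.75,0.19,0,0,1, 0.75,0.19,0,0,1, 0.75,0.19,0,0,1, 0.76,0.19,0,0,1, 0,0,0,0,1,0,0,0,0,1,0,0,0,0,1]'; python3 -c "
from h import *; st()
c=vision.capture('wrist'); cv2.imwrite('pics/w16.png',c['img'])
for d in ((-.028,0),(.028,0),(0,.028),(0,-.028),(0,0)): print(proj(c,(.649+d[0],-.164+d[1],.05)),proj(c,(.649+d[0],-.164+d[1],.0)))"
```

```text
t: 23.15
eef_pos: [0.6477, -0.1639, 0.2786]
tcp_rot: [0.469, 0.53, -0.471, 0.527]
contact_force: [-0.4, -0.2, 0.7]
gripper_width: 0.0881
t23.15 tcp [ 0.6477 -0.1639  0.2786] grasp [ 0.6469 -0.1638  0.1316] x [-0.005  0.001 -1.   ] jaw deg 6.8 w 0.0881 F [-0.4 -0.2  0.7]
[288.50783953 213.28348335] [294.75772637 192.32781887]
[365.64468857 221.9495505 ] [358.48904281 199.63117346]
[332.20023681 180.35127662] [330.78774625 164.67172448]
[322.64443692 252.04949516] [322.93023428 225.30825489]
[327.2312766  217.63393206] [326.72919499 195.99162162]
```

View pics/w16.png

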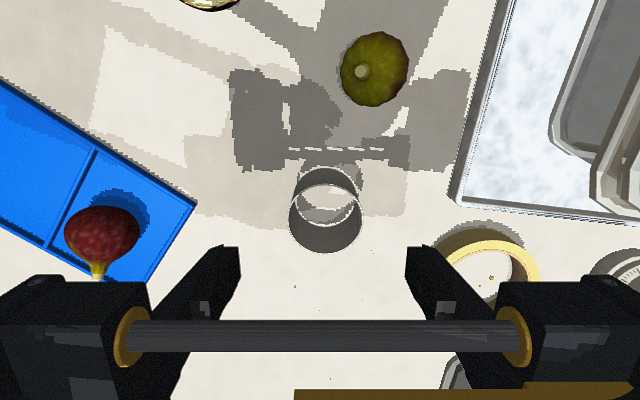

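```bash
python3 -m inch '[-0.03,0,-0.6,0,0.9, 0,0,-0.7,0,0.85, 0,0,-0.6,0,0.85, 0,0,-0.5,0,0.85, 0,0,-0.22,0,0.85, 0,0,0,0,0.85, 0,0,0,0,-0.1,0,0,0,0,-0.1,0,0,0,0,-0.1,0,0,0,0,-0.1,0,0,0,0,-0.1,0,0,0,0,-0.1]' 20; python3 -c "
from h import *; st()"
```

```text
t: 24.2
eef_pos: [0.6485, -0.1645, 0.1784]
tcp_rot: [0.47, 0.528, -0.469, 0.529]
contact_force: [-1.3, 0.3, 5.5]
gripper_width: 0.0542
t24.20 tcp [ 0.6485 -0.1645  0.1784] grasp [ 0.6488 -0.1646  0.0314] x [ 0.002 -0.001 -1.   ] jaw deg 6.7 w 0.0542 F [-1.3  0.3  5.5]
```

```bash
python3 -m inch '[0,0,0.4,0,-0.1, 0,0,0.9,0,-0.1, 0,0,0.9,0,-0.1, -0.8,-0.03,0,0,-0.1, -0.8,-0.03,0,0,-0.1, -0.8,0,0,0,-0.1, -0.8,0,0,0,-0.1, -0.8,0,0,0,-0.1, -0.8,0,0,0,-0.1, -0.8,0,0,0,-0.1, -0.81,0,0,0,-0.1, 0,0,0,0,-0.1]'; python3 -m inch '[0,0,-0.6,0,-0.1,0,0,-0.5,0,-0.1,0,0,0,0,-0.1,0,0,0,0,-0.1,0,0,0,0,-0.1]'; python3 -c "
from h import *; st()
c=vision.capture('wrist'); cv2.imwrite('pics/w17.png',c['img'])"
```

```text
t: 25.2
eef_pos: [0.3857, -0.1652, 0.2628]
tcp_rot: [0.469, 0.531, -0.471, 0.526]
contact_force: [-0.6, 0.1, -0.8]
gripper_width: 0.0543
t: 25.62
eef_pos: [0.392, -0.1668, 0.2214]
tcp_rot: [0.47, 0.528, -0.47, 0.529]
contact_force: [-0.6, -0.7, -0.1]
gripper_width: 0.0546
t25.62 tcp [ 0.392  -0.1668  0.2214] grasp [ 0.3921 -0.1668  0.0744] x [ 0.001 -0.    -1.   ] jaw deg 6.8 w 0.0546 F [-0.6 -0.7 -0.1]
```

View pics/w17.png

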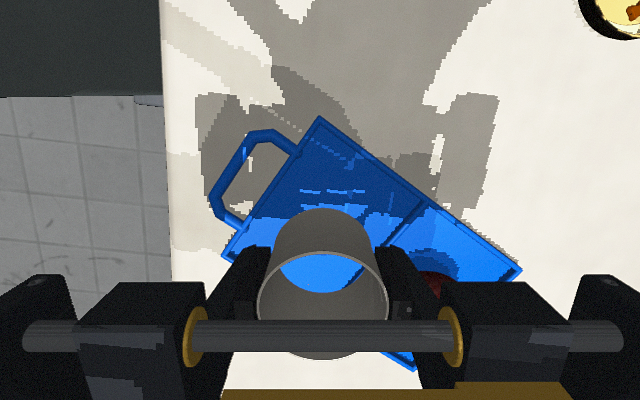

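```bash
python3 -m inch '[0,0,-0.5,0,-0.1,0,0,-0.3,0,-0.1,0,0,-0.13,0,-0.1,0,0,-0.06,0,-0.1,0,0,0,0,-0.1,0,0,0,0,-0.1]'; python3 -c "
from h import *; st()"; python3 -m inch '[0,0,0,0,0.5,0,0,0,0,0.5,0,0,0,0,0.5,0,0,0,0,0.5]'; python3 -m inch '[0,0,0.4,0,0.5, 0,0,0.9,0,0.5, 0,0,0.9,0,0.5, 0,0,0.8,0,0.6,0,0,0,0,1,0,0,0,0,1]' ;python3 -c "
from h import *; st()
c=vision.capture('wrist'); cv2.imwrite('pics/w18.png',c['img'])"
```

```text
t: 26.17
eef_pos: [0.392, -0.1669, 0.182]
tcp_rot: [0.47, 0.528, -0.47, 0.529]
contact_force: [0.2, 0.2, -0.8]
gripper_width: 0.054
t26.17 tcp [ 0.392  -0.1669  0.182 ] grasp [ 0.3922 -0.167   0.035 ] x [ 0.002 -0.001 -1.   ] jaw deg 6.7 w 0.0540 F [ 0.2  0.2 -0.8]
t: 26.5
eef_pos: [0.3915, -0.1667, 0.1814]
tcp_rot: [0.47, 0.528, -0.47, 0.529]
contact_force: [0.1, -0.3, 0.1]
gripper_width: 0.066
t: 27.0
eef_pos: [0.3923, -0.1671, 0.3035]
tcp_rot: [0.47, 0.527, -0.469, 0.531]
contact_force: [-0.3, -0.8, -0.5]
gripper_width: 0.0818
t27.00 tcp [ 0.3923 -0.1671  0.3035] grasp [ 0.393  -0.1675  0.1566] x [ 0.005 -0.003 -1.   ] jaw deg 6.7 w 0.0818 F [-0.3 -0.8 -0.5]
```

View pics/w18.png

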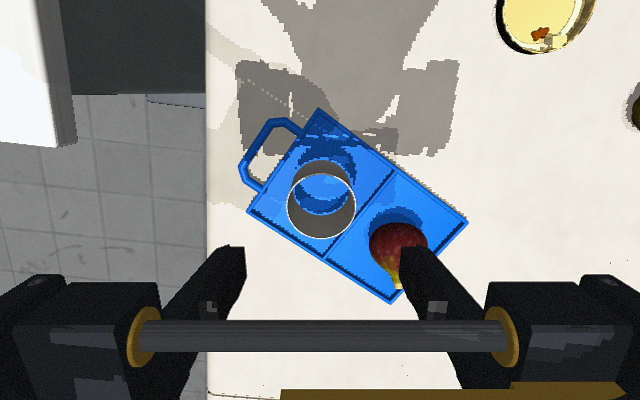

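```bash
python3 -m inch '[0,0,0.9,0,1,0,0,0.9,0,1,0,-0.9,0.3,0,1,0,-0.9,0,0,1,0,-0.9,0,0,1,0,-0.9,0,0,1,0,-0.9,0,0,1,0,-0.9,0,0,1,0,-0.9,0,0,1,0,-0.9,0,0,1,0,-0.9,0,0,1,0,0,0,0,1]'; python3 - <<'E'
from h import *
st()
c=vision.capture('top'); im=c['img']
g=cv2.convertScaleAbs(im,alpha=1.5,beta=10)
cv2.imwrite('pics/fin_top.png',cv2.resize(g[150:330,170:470],None,fx=2.66,fy=2.66,interpolation=cv2.INTER_CUBIC))
s=vision.capture('scene')['img']
cv2.imwrite('pics/fin_scene.png',cv2.resize(s[140:370,150:500],None,fx=2.28,fy=2.28,interpolation=cv2.INTER_CUBIC))
for n,p in [('timer',(.4387,.2805,.047)),('half',(.448,.193,.03)),('nozzle',(.4573,.1055,.051)),('nozzlefoot',(.4573,.1055,.003)),('ring',(.3915,-.1665,.053)),('dark',(.4683,-.2095,.025))]:
    u=proj(c,p); print(n,((u-[170,150]+.5)*2.66).round(0))
E
```

```text
t: 28.05
eef_pos: [0.3903, -0.4955, 0.3812]
tcp_rot: [0.47, 0.529, -0.471, 0.527]
contact_force: [0.1, -0.1, 0.0]
gripper_width: 0.0882
t28.05 tcp [ 0.3903 -0.4955  0.3812] grasp [ 0.3898 -0.4953  0.2342] x [-0.003  0.001 -1.   ] jaw deg 6.6 w 0.0882 F [ 0.1 -0.1  0. ]
timer [116. 333.]
half [221. 320.]
nozzle [319. 312.]
nozzlefoot [323. 308.]
ring [639. 391.]
dark [679. 298.]
```

View pics/fin_top.png

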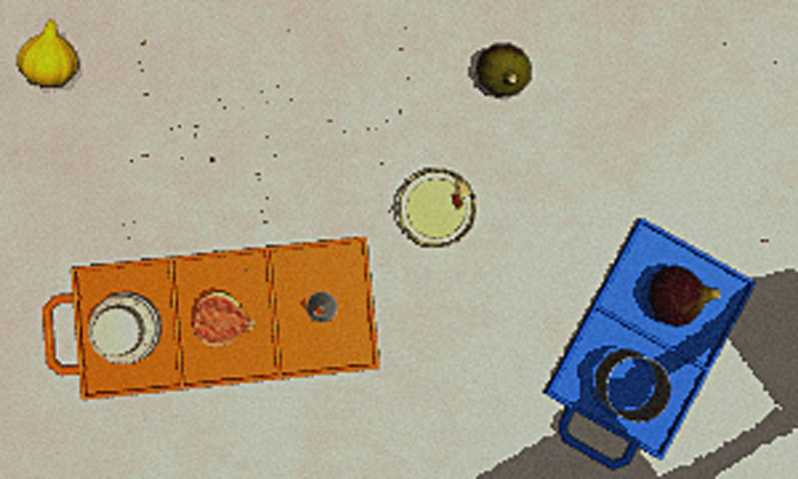

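View pics/fin_scene.png

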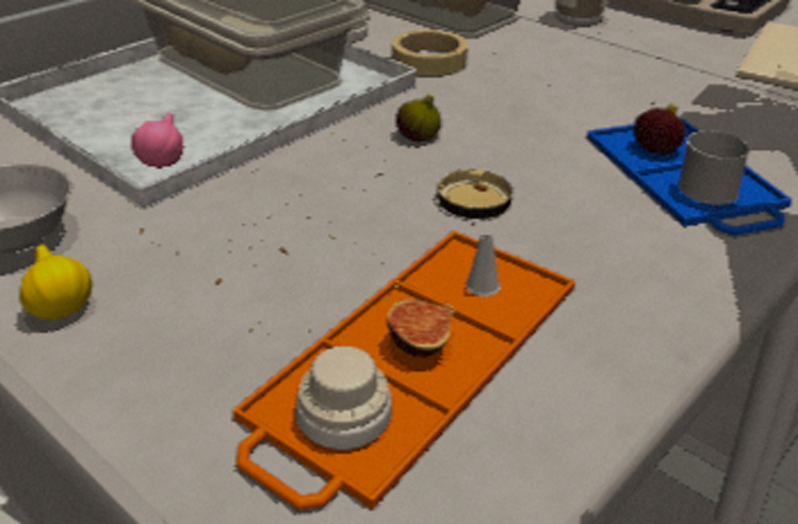

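All five things are in the right bays, and the green fig and lid have not moved. I'm handing in.

```bash
python3 -m inch '[0,0,0,0,1,0,0,0,0,1,0,0,0,0,1]'; python3 -c "
from workcell import finish_job; print(finish_job())"
```

```text
t: 28.4
eef_pos: [0.3914, -0.4892, 0.3847]
tcp_rot: [0.47, 0.529, -0.469, 0.528]
contact_force: [0.7, -0.0, 0.6]
gripper_width: 0.0879
the job is handed in; nothing more can be done
None
```

Both trays are made up as asked, and I handed the job in at about 28 s, with the arm clear of everything.

- **Orange tray, from the handle outwards:** kitchen timer, then the halved fig with its cut face up, then the piping nozzle standing upright.
- **Blue tray:** the steel ring mould is in the bay next to the handle, and the dark purple fig is in the other, lying on its side as before.

**Last checks:** in the final top and scene pictures everything stood upright in the right bay. By eye, each thing was within a few millimetres of its bay centre. The green fig and the jar lid were at the same pixels as at the start. The wrist force readings I took stayed under 6 N. No check failed. The only disagreement was before the dark fig grasp: the wrist view put it 4–5 mm from my first estimate, and I corrected that before gripping.

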